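# Label the base of a jar on the sloping press

### The job

Pick up the white jar with the black lid, put its base flat and centred on the sprung pad of the sloping label press and push it straight in along the pad's tilted axis until the pad is fully depressed, holding it there for about two seconds so that the label sticks. Then lift it off and stand it upright on the floor of the black tray, setting it down rather than dropping it. Leave the blue carton and the thread spool where they stand.

Things in the scene. Friction and masses are not known exactly. Their poses are not given: they have to be found in the camera images.
- jar_center (a point): centre of the loose jar: white plastic cylinder with a fixed black screw lid, 62 mm in diameter (lid 60), 80 mm tall, about 0.18 kg. The point lies on its axis, 40 mm above its base and 40 mm below the top of the lid; z runs from base to lid. It stands upright on the bench at the start.
- jar: the same jar; origin at the centre of its base, z towards the lid
- pad_top (a point): centre of the upper face of the press's sprung pad: black rubber disc, 80 mm in diameter, with a yellow ring and a white label in the middle. z points out of the face, tilted 30 degrees from vertical towards the press's front, which faces the robot give or take its yaw; y is level, along the face. The point moves with the pad; at rest it is 104 mm above the bench.
- press: the label press, fixed to the bench: origin at the centre of its underside, x towards its back. Base 130 x 120 mm, blue sloping head 122 mm along the slope and 108 mm wide, its face 22 mm below the pad's face at rest and 10 mm below it when the pad is depressed; a roll of labels behind it, lower than the pad.
- pad (a joint): how far the pad is pushed in along its axis, m: 0 at rest, 0.012 fully depressed (hard stop). It starts to move at about 4 N, needs about 13 N to be fully depressed and springs back by itself; the jar's own weight does not move it.
- tray_floor (a point): centre of the inner floor of the fixed black tray, 2 mm above the bench. The tray is 141 mm along its x, 158 mm along its y, 46 mm high, with walls that flare outward; the flat floor is about 104 x 116 mm. z points up.
- carton_center (a point): centre of the loose blue carton (53 x 66 mm, 118 mm tall, upright), a bystander; the point lies 59 mm above its base
- carton: the same carton, origin at the centre of its base
- spool: loose dark thread spool, 41 mm in diameter, 52 mm tall, upright, a bystander; origin at the centre of its base
There are look-alikes about, which are no part of the job. Leave any orange or turquoise look-alike of the jar alone.

How it is judged (in metres and radians):
On the way:
1. the gripped jar's base is flat and central on the pad (axis within 8 degrees, within 15 mm of the middle each way) and holds it fully depressed (at least 10.5 of 12 mm) for 1 s (value of joint pad above 0.0105 m and contact force between jar and press above 5 N and contact force between the fingers and jar above 1 N and x of jar_center in the frame of pad_top between -0.015 and 0.015 m and y of jar_center in the frame of pad_top between -0.015 and 0.015 m and angle between the z axis of jar_center and the z axis of pad_top, either way round below 0.14 rad and angle between jar_center's own z axis and vertical below 0.9 rad), for 1 s.
At the end, for the whole second after the job is handed in: The jar stands upright (within 6 degrees) and still on the floor of the black tray, released: its axis within 45 mm (tray x) and 55 mm (tray y) of the floor's centre, its base within 6 mm of the floor's height; the pad is back up (within 2 mm) (x of jar_center in the frame of tray_floor between -0.045 and 0.045 m and y of jar_center in the frame of tray_floor between -0.055 and 0.055 m and z of jar_center in the frame of tray_floor between 0.034 and 0.046 m and angle between jar_center's own z axis and vertical below 0.1 rad and linear speed of jar below 0.02 m/s and value of joint pad below 0.002 m); the robot touches nothing.
It fails at once if the jar is dropped (moves faster than 0.5 m/s without being gripped) (contact force between the fingers and jar below 0.05 N and linear speed of jar above 0.5 m/s).
It fails at once if the blue carton or the spool is displaced by more than 30 mm or tipped (distance of any of carton, spool from where it was at the start of the episode above 0.03 m or angle between any of carton, spool's own z axis and vertical above 0.4 rad).
It also fails if it takes over 58 s, if anything falls off the work surface, if the arm or the gripper's body presses on something with over 40 N, if the wrist force passes 120 N, or if a joint passes its speed limit or range.

### The arm

A 6-joint arm with a two-finger parallel gripper is mounted at the origin on a cart in front of the work surface, level with it; the furniture and walls round the work are solid. World frame = base frame: x ahead of the robot, y to its left, z up, the work surface at z = 0. Lengths are in m, angles in degrees, forces in N, time in s.
With the tool pointing down it reaches from about 0.375 to 0.975 m from the base axis. Payload 3.8 kg.
Tool frame: the origin (TCP) lies midway between the tips of the shut fingers; the grasp point (between the pads) lies 19 mm behind it; z points along the fingers, y is the line along which they close (so a half turn about z gives the same grasp; the last joint's range is limited). The gripper opens to 88 mm and grips with 3 to 60 N. Pads are 18 mm wide; open, the fingers measure 123 mm over their backs; the gripper's body (75 mm by 187 mm) begins 45 mm behind the grasp point.
Start: joints at [-65.369, 15.12, 91.902, -0, 72.978, -2.114], TCP at [0.304, -0.603, 0.211] pointing down, gripper open.
Joint ranges: [-150.88, 150.88], [-54.13, 125.18], [17.81, 147.31], [-75.09, 255.09], [0, 152.58], [-146.25, 146.25]. Speed limits (degrees/s): [147.25, 147.25, 180, 180, 180, 180].

### API

Orientations are given as a 3x3 rotation matrix whose columns are the frame's x, y, z axes.
In Python, from cell import r gives the robot as it stands.
- The arm moves only by the tool apply_moves, never from a script. Its argument "targets" is a list of rows, each a list of 7 numbers: the turn, a rotation vector about the tool's x, y, z in degrees, then the shift along the tool's x, y, z in cm, then the closure, from -1 (fully open) to 1 (shut). In form: [[rx, ry, rz, tx, ty, tz, claw], ...]. A call has 1 to 20 rows; each row is the pose to reach, as a shift and turn from the pose commanded when the call began, along the tool's axes at that moment; what a row does not reach only later rows make up. A row lasts 1/12 s, in which the tool goes at most 41.7 mm and 7.16 degrees, less where a joint would pass 70% of its speed; a pose out of reach is approached as far as the arm can. A call with a gripper value outside its range is refused whole. The fingers move at their own pace and stop on an object; "squeeze" is the grip in N (left out, the last holds). Time passes only in rows, so rows that repeat a pose let the fingers close. It gives the time, the measured TCP pose, the force, the opening and the grip force at its end, in the units of the state.
- r.observe(): the state, without advancing time (a new reading comes with each control period).
- r.get_image(name): name is "scene" or "top" or "wrist"; returns a dict with "frame" (420x560x3 uint8, red, green, blue), "fx", "fy", "cx", "cy" (pixels), "xyz" and "rotation" of the camera in the world. Camera axes: x right, y up, looking along -z (the intrinsics and any distortion apply to the point x, -y, -z); pixel columns grow to the right and rows downward; lengths in m; the calibration is good to about 2 mm. The wrist camera is an equidistant fisheye: a pixel r from the principal point sees the ray r / f radians off the axis. A picture is of the moment at which its call begins. There is no depth.
- r.job_done(): hands the job in; it is judged then, once.
Trained networks look in a picture, given as the dict that the camera call returned (one of the last four; its "shot" number tells which), for a name from the list of things; names that differ only in an ending like _2 or _b are one class to them, and where a whole thing is asked for, a point or a joint stands for the part that bears it (a point fixed in the world has none). Each returns a list of dicts, best first, with "confidence" (0 to 1); they miss things now and then, are a little off and sometimes report something else, mostly with a low value. They report only what shows in the picture. A call takes as long as a camera call. They do not tell look-alikes from the thing itself.
- r.silhouettes(name, picture): "region" (420x560 bool, what is visible of it) and "extent" ([left, top, width, height] in pixels, round what is visible of it).
- r.mark_of(name, picture): "at" ([column, row] in pixels: a listed point, or the origin of a listed thing).
The state is a dict: "clock": time; "joints": joint angles; "dq": joint speeds; "joint_torque": joint torques, N m; "tcp_pos": TCP position; "eef_rot": TCP orientation; "force": force on the tool from outside, world axes, zero at the start; "wrist_torque": the same for the moment, N m; "opening": finger opening in m; "gripper_force": force on a finger pad.
Only numpy, scipy, OpenCV 4.12 (cv2) and the standard library are available. Lean on these libraries where they do the work, as an engineer would, in place of code of your own. Each camera call takes 0.05 s, during which the arm holds its last target. There are 200 camera calls.

## Working session

There is one attempt and no reset: what is moved stays moved. The work goes in short steps, Python scripts to look and compute and a tool call to move; the robot and the scene stay as the last step left them, time stands still between calls to the robot, and variables do not carry over. Pictures are saved under pics/ and viewed, at most 10 in all, crops included, and the job is handed in when it is done.

Besides the shell and the picture viewer there is one more tool, called after ">>>" by a JSON object that holds its "name" and its "arguments". apply_moves: Moves the arm, as the interface text tells. Its arguments: {"type":"object","properties":{"targets":{"type":"array"},"squeeze":{"type":"number"}},"required":["targets"]}

```bash
mkdir -p pics; ls; cat > h.py <<'E'
import numpy as np, cv2
from cell import r
def ray(p,uv,fish=False):
    x=(uv[0]-p["cx"])/p["fx"]; y=(uv[1]-p["cy"])/p["fy"]
    if fish:
        t=np.hypot(x,y); s=np.sin(t)/max(t,1e-9); d=np.array([x*s,-y*s,-np.cos(t)])
    else: d=np.array([x,-y,-1.])
    d=np.array(p["rotation"])@d
    return np.array(p["xyz"]),d/np.linalg.norm(d)
def at_z(p,uv,z,fish=False):
    o,d=ray(p,uv,fish); return o+d*(z-o[2])/d[2]
def proj(p,X,fish=False):
    c=np.array(p["rotation"]).T@(np.array(X)-np.array(p["xyz"])); c=np.array([c[0],-c[1],-c[2]])
    if fish:
        rr=np.hypot(c[0],c[1]); t=np.arctan2(rr,c[2]); q=c[:2]/max(rr,1e-9)*t
    else: q=c[:2]/c[2]
    return np.array([q[0]*p["fx"]+p["cx"],q[1]*p["fy"]+p["cy"]])
def tri(obs):
    A=np.zeros((3,3));b=np.zeros(3)
    for p,uv,f in obs:
        o,d=ray(p,uv,f); M=np.eye(3)-np.outer(d,d); A+=M;b+=M@o
    return np.linalg.solve(A,b)
E
python3 - <<'E'
from h import *
P={n:r.get_image(n) for n in("scene","top")}
im=np.hstack([P[n]["frame"] for n in P])
for n in P:
    p=P[n];cv2.imwrite(f"pics/{n}0.png",p["frame"][:,:,::-1]); print(n,p["xyz"],p["fx"])
    for k in("jar_center","jar","pad_top","press","tray_floor","carton_center","carton","spool"):
        print(k,[(np.round(m["at"],1).tolist(),round(m["confidence"],2)) for m in r.mark_of(k,p)])
s=r.observe();print(s)
E
```

```text
pics
scene [0.22484751 0.53834968 0.96821698] 511.212643619647
jar_center [([261.9, 212.5], 0.77), ([337.6, 193.4], 0.65), ([252.9, 324.5], 0.63)]
jar [([247.1, 330.8], 0.85), ([261.5, 216.1], 0.68), ([334.2, 202.5], 0.58)]
pad_top [([225.3, 228.6], 0.68)]
press [([224.2, 252.5], 0.72)]
tray_floor [([288.3, 182.0], 0.71)]
carton_center [([312.8, 215.4], 0.87)]
carton [([315.5, 233.2], 0.77)]
spool [([202.1, 295.7], 0.83), ([312.8, 233.8], 0.61)]
top [ 0.35283244 -0.10470594  1.10996374] 478.3462719847584
jar_center [([175.6, 246.4], 0.74), ([349.4, 243.5], 0.73), ([291.2, 187.1], 0.69)]
jar [([175.7, 249.6], 0.66), ([348.1, 244.4], 0.62), ([290.8, 193.0], 0.57), ([304.4, 239.9], 0.29)]
pad_top [([231.0, 175.5], 0.76)]
press [([238.7, 188.4], 0.91)]
tray_floor [([347.6, 186.7], 0.9)]
carton_center [([187.2, 193.1], 0.47)]
carton [([301.8, 243.8], 0.68)]
spool [([185.5, 194.2], 0.73), ([235.8, 184.6], 0.71), ([347.5, 185.5], 0.6)]
{'clock': 0.9, 'joints': array([-6.53687650e+01,  1.51185401e+01,  9.19023974e+01, -2.85261814e-04,
        7.29780225e+01, -2.11296960e+00]), 'dq': array([-0.06936533, -0.00563315, -0.05360601,  0.00343748,  0.0249222 ,
       -0.0095785 ]), 'joint_torque': array([ 3.32935851e-04, -5.02034569e+01, -3.57262480e+01,  7.29933148e-02,
        1.81363622e-02, -1.27096592e-05]), 'tcp_pos': array([ 0.30376273, -0.60278081,  0.21142741]), 'eef_rot': array([[ 8.93023810e-01,  4.50009417e-01,  3.23757165e-06],
       [ 4.50009417e-01, -8.93023810e-01, -1.84838512e-05],
       [-5.42667852e-06,  1.79634569e-05, -1.00000000e+00]]), 'force': array([ 0.86862846, -0.6591273 , -0.73727114]), 'wrist_torque': array([0.05296825, 0.0147589 , 0.04548874]), 'gripper_force': 0.0, 'opening': 0.08821216381748886}
```

View pics/scene0.png

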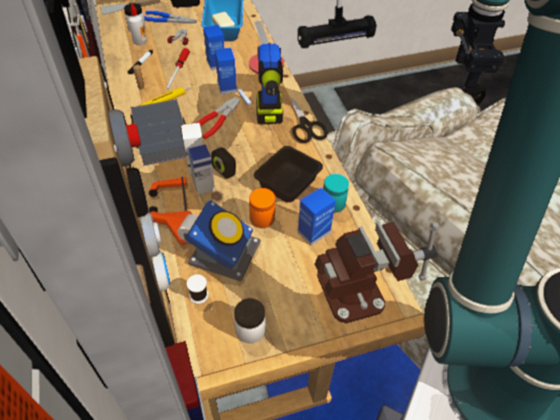

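View pics/top0.png

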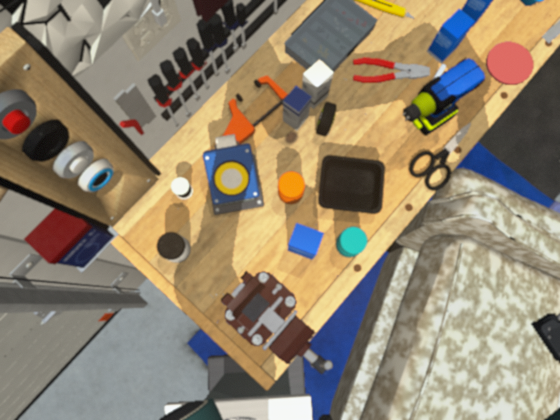

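The white jar with the black lid is at (249,320) in the scene view and (173,247) in the top view. The pad is at (228,228) / (231,179), the tray at (288,173) / (351,184), the blue carton at (317,215) / (305,241) and the spool at (198,290) / (181,187). The orange and turquoise jars are the decoys.

```bash
python3 - <<'E'
from h import *
P={n:r.get_image(n) for n in("scene","top")}
S,T=P["scene"],P["top"]
np.set_printoptions(precision=4,suppress=True)
print(S["rotation"],T["rotation"])
def two(n,a,b):
    X=tri([(S,a,0),(T,b,0)]);print(n,X,"res",proj(S,X)-a,proj(T,X)-b)
two("jarc",(252.9,324.5),(175.6,246.4))
two("pad",(225.3,228.6),(231,175.5)); two("press",(224.2,252.5),(238.7,188.4)); two("tray",(288.3,182),(347.6,186.7))
two("carton",(315.5,233.2),(301.8,243.8))
print("spool",at_z(S,(202.1,295.7),0),at_z(T,(185.5,194.2),0))
print("carton",at_z(S,(315.5,233.2),0),at_z(T,(301.8,243.8),0)); print("jarb",at_z(S,(247.1,330.8),0),at_z(T,(175.7,249.6),0))
# colour fits
for n,p in P.items():
    f=p["frame"];h=cv2.cvtColor(f,cv2.COLOR_RGB2HSV)
    m=cv2.inRange(h,(22,120,120),(35,255,255)); c=(227,228) if n=="scene" else (232,178)
    w=np.zeros_like(m);cv2.circle(w,c,28,255,-1);m&=w
    cs=max(cv2.findContours(m,0,1)[0],key=cv2.contourArea); e=cv2.fitEllipse(cs); print(n,"ring",e,cv2.contourArea(cs)); P[n]["ring"]=e
    c=(249,307) if n=="scene" else (171,246)
    m=(f.max(2)<85).astype(np.uint8)*255; w[:]=0;cv2.circle(w,c,24,255,-1);m&=w
    m=cv2.morphologyEx(m,cv2.MORPH_OPEN,np.ones((5,5)))
    cs=max(cv2.findContours(m,0,1)[0],key=cv2.contourArea); e=cv2.fitEllipse(cs);print(n,"lid",e); P[n]["lid"]=e
two("ring",S["ring"][0],T["ring"][0]); two("lid",S["lid"][0],T["lid"][0])
for n,p in P.items():
  for k in("press","tray_floor","jar"):
    for m in r.silhouettes(k,p)[:3]: print(n,k,m["extent"],round(m["confidence"],2))
cv2.imwrite("pics/crops.png",np.hstack([cv2.resize(T["frame"][130:230,140:240,::-1],(400,400),interpolation=3),cv2.resize(T["frame"][140:240,300:400,::-1],(400,400),interpolation=3)]))
E
```

```text
[[-0.88    0.3667 -0.3017]
 [-0.4749 -0.6755  0.5641]
 [ 0.0031  0.6397  0.7686]] [[-0.0589  0.9768 -0.206 ]
 [-0.9983 -0.0581  0.0098]
 [-0.0024  0.2062  0.9785]]
jarc [0.4872 0.1227 0.024 ] res [-2.039  -0.6975] [0.5097 1.8569]
pad [ 0.6291 -0.0155  0.097 ] res [-0.7205 -0.2713] [0.2304 0.7245]
press [ 0.6332 -0.021  -0.0068] res [2.9295 0.9827] [-0.9603 -2.8288]
tray [ 0.61   -0.2832  0.0029] res [-0.8972 -0.3015] [0.2901 0.9867]
carton [ 0.4791 -0.1653  0.0029] res [-1.5606 -0.4686] [0.4429 1.6098]
spool [0.62   0.1041 0.    ] [0.6178 0.1035 0.    ]
carton [ 0.476  -0.1679  0.    ] [ 0.4832 -0.1647  0.    ]
jarb [0.4928 0.1296 0.    ] [0.4871 0.1287 0.    ]
scene ring ((226.53115844726562, 227.14639282226562), (27.218141555786133, 32.82851028442383), 138.76071166992188) 701.0
scene lid ((249.26492309570312, 312.9501647949219), (28.230600357055664, 30.109586715698242), 62.6614990234375)
top ring ((230.88499450683594, 178.00289916992188), (32.3610954284668, 33.029197692871094), 97.12866973876953) 838.0
top lid ((170.8647003173828, 245.38409423828125), (25.071163177490234, 26.170427322387695), 72.87335968017578)
ring [ 0.6232 -0.0152  0.1049] res [0.0933 0.0345] [-0.0302 -0.0935]
lid [0.4885 0.1243 0.0706] res [0.0523 0.0172] [-0.0139 -0.0476]
scene press [178.1, 200.6, 79.7, 79.9] 0.72
scene tray_floor [255.1, 147.2, 67.5, 54.9] 0.74
scene jar [250.0, 186.7, 25.4, 45.2] 0.81
scene jar [230.9, 302.7, 33.8, 41.2] 0.69
scene jar [322.7, 174.1, 22.9, 38.8] 0.68
top press [205.1, 135.5, 58.3, 77.3] 0.64
top press [175.7, 181.5, 18.5, 16.7] 0.54
top press [318.2, 153.5, 67.1, 62.2] 0.25
top tray_floor [318.5, 154.3, 67.7, 62.7] 0.91
top jar [280.6, 169.3, 24.1, 35.5] 0.9
top jar [335.5, 225.2, 32.0, 30.6] 0.87
top jar [157.7, 233.2, 31.7, 30.9] 0.73
```

View pics/crops.png

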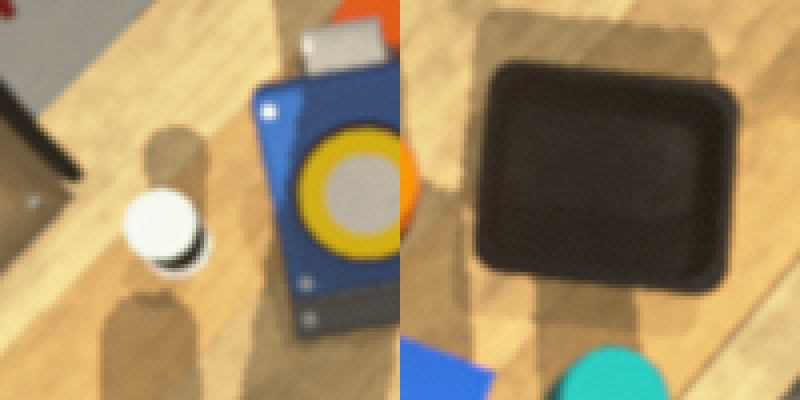

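```bash
python3 - <<'E'
from h import *
from scipy.optimize import minimize
np.set_printoptions(precision=3,suppress=True)
P={n:r.get_image(n) for n in("scene","top")};S,T=P["scene"],P["top"]
for uv in((155,178),(113,235),(145,300),(140,285)):
    print(uv,[ (z,at_z(T,uv,z)[:2].round(3).tolist(),proj(S,at_z(T,uv,z)).round().tolist()) for z in(0,.15,.3,.5,.7)])
print("lid@.08",at_z(S,(249.3,309),.08),at_z(T,(170.9,245.4),.08))
# press yaw by blue mask
M={}
for n,p in P.items():
    h=cv2.cvtColor(p["frame"],cv2.COLOR_RGB2HSV); m=cv2.inRange(h,(100,90,40),(125,255,255)); w=np.zeros_like(m)
    cv2.circle(w,(222,228) if n=="scene" else (232,180),52 if n=="top" else 45,255,-1); m&=w
    nn,l,st,_=cv2.connectedComponentsWithStats(m); m=(l==1+st[1:,4].argmax()).astype(np.uint8)
    hull=cv2.convexHull(cv2.findContours(m,0,1)[0][0]) if n=="top" else None
    M[n]=m; print(n,m.sum(),cv2.boundingRect(m)); 
cs=max(cv2.findContours(M["top"],0,1)[0],key=cv2.contourArea); hull=cv2.convexHull(cs)
tgt=np.zeros((420,560),np.uint8);cv2.fillPoly(tgt,[hull],1)
def rect(v):
    yaw,off=v; c,s=np.cos(yaw),np.sin(yaw); n=np.array([-.5*c,-.5*s,.866]);y=np.array([-s,c,0]);x=np.cross(y,n)
    o=np.array([.6232,-.0152,.1045])-.022*n+off*x
    return np.array([proj(T,o+a*.061*x+b*.054*y) for a,b in((1,1),(1,-1),(-1,-1),(-1,1))])
def cost(v):
    m=np.zeros((420,560),np.uint8);cv2.fillPoly(m,[np.round(rect(v)*16).astype(np.int32)],1,shift=4);return float((m!=tgt).sum())
b=min((cost((np.radians(a),o)),a,o) for a in np.arange(-30,30,1.) for o in np.arange(-.02,.021,.004)); print("yaw",b,tgt.sum(),rect((np.radians(b[1]),b[2])))
# tray
h=(T["frame"].max(2)<75).astype(np.uint8); w=np.zeros_like(h);w[145:222,310:392]=1;h&=w
cs=max(cv2.findContours(h,0,1)[0],key=cv2.contourArea);q=cv2.boxPoints(cv2.minAreaRect(cs));X=np.array([at_z(T,u,.046) for u in q]);print("tray",X.mean(0),X,np.linalg.norm(np.diff(X,axis=0),axis=1))
E
```

```text
(155, 178) [(0, [0.662, 0.176], [167.0, 313.0]), (0.15, [0.62, 0.138], [185.0, 269.0]), (0.3, [0.578, 0.1], [207.0, 213.0]), (0.5, [0.523, 0.049], [247.0, 114.0]), (0.7, [0.467, -0.001], [306.0, -35.0])]
(113, 235) [(0, [0.53, 0.275], [193.0, 383.0]), (0.15, [0.506, 0.223], [211.0, 331.0]), (0.3, [0.482, 0.172], [234.0, 267.0]), (0.5, [0.45, 0.104], [274.0, 154.0]), (0.7, [0.418, 0.035], [332.0, -11.0])]
(145, 300) [(0, [0.376, 0.2], [281.0, 387.0]), (0.15, [0.373, 0.159], [296.0, 335.0]), (0.3, [0.37, 0.118], [314.0, 270.0]), (0.5, [0.366, 0.063], [345.0, 156.0]), (0.7, [0.362, 0.008], [391.0, -9.0])]
(140, 285) [(0, [0.411, 0.212], [263.0, 384.0]), (0.15, [0.403, 0.169], [278.0, 332.0]), (0.3, [0.395, 0.126], [297.0, 268.0]), (0.5, [0.385, 0.069], [330.0, 154.0]), (0.7, [0.374, 0.012], [378.0, -10.0])]
lid@.08 [0.49  0.121 0.08 ] [0.487 0.122 0.08 ]
scene 1525 (186, 201, 66, 67)
top 1360 (204, 145, 55, 59)
yaw (182.0, np.float64(6.0), np.float64(0.004)) 2575 [[201.186 150.679]
 [250.404 142.907]
 [259.085 195.774]
 [211.64  203.436]]
tray [ 0.609 -0.284  0.046] [[ 0.56  -0.204  0.046]
 [ 0.682 -0.225  0.046]
 [ 0.658 -0.367  0.046]
 [ 0.537 -0.342  0.046]] [0.124 0.144 0.124]
```

>>> {"name": "apply_moves", "arguments": {"targets": [[0,0,0,0,0,-9,-1],[0,0,0,0,0,-9,-1],[0,0,0,5,-6,-9,-1],[0,0,0,49,-56.5,-9,-1],[0,0,0,49,-56.5,-9,-1],[0,0,0,49,-56.5,-9,-1],[0,0,0,49,-56.5,-9,-1],[0,0,0,49,-56.5,-9,-1],[0,0,0,49,-56.5,-9,-1],[0,0,0,49,-56.5,-9,-1],[0,0,0,49,-56.5,-9,-1],[0,0,0,49,-56.5,-9,-1],[0,0,0,49,-56.5,-9,-1],[0,0,0,49,-56.5,-9,-1],[0,0,0,49,-56.5,-9,-1],[0,0,0,49,-56.5,-9,-1],[0,0,0,49,-56.5,-9,-1],[0,0,0,49,-56.5,-9,-1],[0,0,0,49,-56.5,-9,-1],[0,0,0,49,-56.5,-9,-1]]}}

```text
clock: 3.07
tcp_pos: [0.4871, 0.1247, 0.3018]
eef_rot: [[0.893, 0.451, 0.001], [0.451, -0.893, 0.0], [0.001, 0.0, -1.0]]
force: [0.9, 0.1, -0.4]
opening: 0.0882
gripper_force: 0.0
```

```bash
cat >> h.py <<'E'
from scipy.spatial.transform import Rotation as Ro
def delta(pos,R=None):
    s=r.observe(); R0=np.array(s["eef_rot"]); R=R0 if R is None else R
    return np.round(np.r_[Ro.from_matrix(R0.T@R).as_rotvec(degrees=True),R0.T@(np.array(pos)-s["tcp_pos"])*100],2)
E
python3 - <<'E'
from h import *
np.set_printoptions(precision=4,suppress=True)
p=r.get_image("wrist");cv2.imwrite("pics/w1.png",p["frame"][:,:,::-1])
for k in("jar_center","jar"):
    for m in r.mark_of(k,p): print(k,m["at"],m["confidence"],at_z(p,m["at"],.04 if k!="jar" else 0,True))
print(p["xyz"],proj(p,(.488,.122,.08),1)); print(r.observe()["tcp_pos"])
for m in r.silhouettes("jar",p): print(m["extent"],m["confidence"])
E
```

```text
jar_center [474.1, 191.8] 0.61 [ 0.6108 -0.1454  0.04  ]
jar [280.0, 174.2] 0.79 [0.4885 0.1281 0.    ]
jar [459.7, 192.0] 0.74 [ 0.6023 -0.1468 -0.    ]
[0.545  0.1548 0.4751] [283.9774 185.2644]
[0.487  0.1247 0.3012]
[444.4, 169.4, 57.7, 48.1] 0.82
[257.6, 155.9, 45.7, 52.5] 0.76
```

View pics/w1.png

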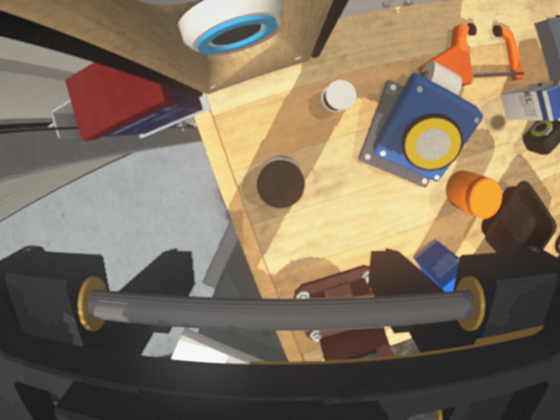

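The wrist view shows the jar's black lid at (281,183), the pad at (433,144), the spool at (340,96), and the carton and vise clear of the grasp. Next I refine the lid position.

```bash
python3 - <<'E'
from h import *
np.set_printoptions(precision=4,suppress=True)
p=r.get_image("wrist");f=p["frame"]
m=(f.max(2)<80).astype(np.uint8);w=np.zeros_like(m);cv2.circle(w,(281,183),32,1,-1);m=cv2.morphologyEx(m&w,cv2.MORPH_OPEN,np.ones((5,5)))
e=cv2.fitEllipse(max(cv2.findContours(m,0,1)[0],key=cv2.contourArea));print(e,at_z(p,e[0],.08,True),at_z(p,e[0],.072,True))
h=cv2.cvtColor(f,cv2.COLOR_RGB2HSV);m=cv2.inRange(h,(22,120,100),(35,255,255));w[:]=0;cv2.circle(w,(433,144),38,1,-1);m&=w*255
e=cv2.fitEllipse(max(cv2.findContours(m,0,1)[0],key=cv2.contourArea));print("ring",e,at_z(p,e[0],.104,True))
# yaw: compare head corners
def head(yaw,off):
    c,s=np.cos(yaw),np.sin(yaw); n=np.array([-.5*c,-.5*s,.866]);y=np.array([-s,c,0]);x=np.cross(y,n)
    o=np.array([.6232,-.0152,.1045])-.022*n+off*x
    return [o+a*.061*x+b*.054*y for a,b in((1,1),(1,-1),(-1,-1),(-1,1))]
g=f.copy()[:,:,::-1].copy()
g=cv2.resize(g[60:210,330:500],None,fx=4,fy=4,interpolation=2)
for yw,col in((0,(0,0,255)),(6,(0,255,0)),(12,(255,0,255))):
    q=np.array([proj(p,X,1) for X in head(np.radians(yw),.004)]);cv2.polylines(g,[np.int32((q-(330,60))*4)],True,col,1)
cv2.imwrite("pics/w2.png",g)
print(delta((.488,.1225,.12)),delta((.488,.1225,.036)))
E
```

```text
Traceback (most recent call last):
ValueError: max() iterable argument is empty
```

```bash
cat > m.py <<'E'
from h import *
np.set_printoptions(precision=4,suppress=True)
p=r.get_image("wrist");f=p["frame"]
print(f[183,281],f[144,433],r.observe()["tcp_pos"])
m=(f.max(2)<f[183,281].max()+25).astype(np.uint8);w=np.zeros_like(m);cv2.circle(w,(281,183),32,1,-1);m=cv2.morphologyEx(m&w,cv2.MORPH_OPEN,np.ones((5,5)))
e=cv2.fitEllipse(max(cv2.findContours(m,0,1)[0],key=cv2.contourArea));print(e,at_z(p,e[0],.08,True),at_z(p,e[0],.072,True))
h=cv2.cvtColor(f,cv2.COLOR_RGB2HSV);m=cv2.inRange(h,(22,120,100),(35,255,255));w[:]=0;cv2.circle(w,(433,144),38,1,-1);m&=w*255
e=cv2.fitEllipse(max(cv2.findContours(m,0,1)[0],key=cv2.contourArea));print("ring",e,at_z(p,e[0],.104,True))
def head(yaw,off):
    c,s=np.cos(yaw),np.sin(yaw); n=np.array([-.5*c,-.5*s,.866]);y=np.array([-s,c,0]);x=np.cross(y,n)
    o=np.array([.6232,-.0152,.1045])-.022*n+off*x
    return [o+a*.061*x+b*.054*y for a,b in((1,1),(1,-1),(-1,-1),(-1,1))]
g=cv2.resize(f[60:210,330:500,::-1],None,fx=4,fy=4,interpolation=2)
for yw,col in((0,(0,0,255)),(6,(0,255,0)),(12,(255,0,255))):
    q=np.array([proj(p,X,1) for X in head(np.radians(yw),.004)]);cv2.polylines(g,[np.int32((q-(330,60))*4)],True,col,1)
cv2.imwrite("pics/w2.png",g)
print(delta((.488,.1225,.12)),delta((.488,.1225,.036)))
E
python3 m.py
```

```text
[84 68 52] [198 185 168] [0.4868 0.1213 0.3013]
((278.1713562011719, 182.13778686523438), (45.66633605957031, 46.63450622558594), 31.720722198486328) [0.4877 0.1272 0.08  ] [0.4865 0.1267 0.072 ]
ring ((431.12841796875, 141.36959838867188), (49.99072265625, 56.73798370361328), 71.05480194091797) [ 0.6226 -0.0126  0.104 ]
[ 0.    0.    0.    0.17 -0.06 18.13] [ 0.    0.    0.    0.17 -0.06 26.53]
```

View pics/w2.png

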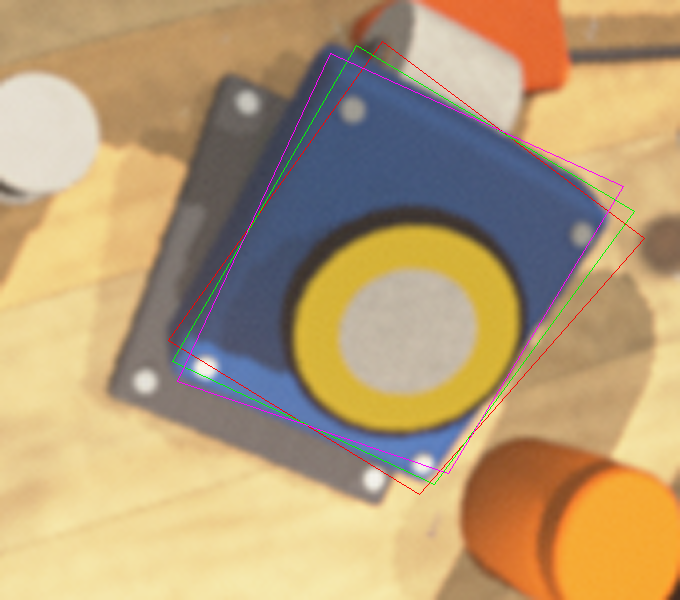

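The head edges fit a press yaw of about 9° (between the green 6° and magenta 12° outlines), with the ring centre near (0.623, -0.014, 0.1045). The lid is at about (0.488, 0.124), so I go down and grip.

>>> {"name": "apply_moves", "arguments": {"targets": [[0,0,0,0.2,-0.2,26.5,-1],[0,0,0,0.2,-0.2,26.5,-1],[0,0,0,0.2,-0.2,26.5,-1],[0,0,0,0.2,-0.2,26.5,-1],[0,0,0,0.2,-0.2,26.5,-1],[0,0,0,0.2,-0.2,26.5,-1],[0,0,0,0.2,-0.2,26.5,-1],[0,0,0,0.2,-0.2,26.5,-1],[0,0,0,0.2,-0.2,26.5,-1],[0,0,0,0.2,-0.2,26.5,-1],[0,0,0,0.2,-0.2,26.5,1],[0,0,0,0.2,-0.2,26.5,1],[0,0,0,0.2,-0.2,26.5,1],[0,0,0,0.2,-0.2,26.5,1],[0,0,0,0.2,-0.2,26.5,1],[0,0,0,0.2,-0.2,26.5,1],[0,0,0,0.2,-0.2,26.5,1],[0,0,0,0.2,-0.2,26.5,1],[0,0,0,0.2,-0.2,26.5,1]], "squeeze": 40}}

```text
clock: 4.95
tcp_pos: [0.4887, 0.1254, 0.0373]
eef_rot: [[0.893, 0.45, 0.001], [0.45, -0.893, 0.0], [0.001, 0.0, -1.0]]
force: [-1.1, 1.1, 6.6]
opening: 0.0589
gripper_force: 40.0
```

>>> {"name": "apply_moves", "arguments": {"targets": [[0,0,0,0,0,-0.5,1],[0,0,0,0,0,-2,1],[0,0,0,0,0,-5,1],[0,0,0,0,0,-15,1],[0,0,0,0,0,-15,1],[0,0,0,0,0,-15,1],[0,0,0,0,0,-15,1],[0,0,0,0,0,-15,1],[0,0,0,0,0,-15,1]]}}

```text
clock: 5.7
tcp_pos: [0.4862, 0.1246, 0.184]
eef_rot: [[0.893, 0.45, -0.004], [0.45, -0.893, -0.001], [-0.004, -0.001, -1.0]]
force: [-0.6, 0.0, -1.9]
opening: 0.0589
gripper_force: 40.0
```

```bash
cat > n.py <<'E'
from h import *
np.set_printoptions(precision=4,suppress=True)
def padR(yaw):
    c,s=np.cos(np.radians(yaw)),np.sin(np.radians(yaw)); n=np.array([-.5*c,-.5*s,.866]);n/=np.linalg.norm(n)
    y=np.array([s,-c,0]); z=-n; return np.c_[np.cross(y,z),y,z],n
PAD=np.array([.623,-.014,.1045])
E
python3 - <<'E'
from n import *
p=r.get_image("wrist");s=r.get_image("scene");st=r.observe();print(st["tcp_pos"],st["force"],st["opening"])
R0=np.array(st["eef_rot"]);t=np.array(st["tcp_pos"])
g=cv2.resize(p["frame"][150:330,160:400,::-1],None,fx=2.2,fy=2.2,interpolation=2)
X=t-R0[:,2]*.044
q=(proj(p,X,1)-(160,150))*2.2; cv2.circle(g,tuple(np.int32(q)),3,(0,0,255),-1)
c=proj(s,t).astype(int);q=s["frame"][max(c[1]-60,0):c[1]+60,c[0]-60:c[0]+60,::-1];q=cv2.resize(q,(264,264),interpolation=2)
o=np.zeros((max(g.shape[0],264),g.shape[1]+264,3),np.uint8);o[:g.shape[0],:g.shape[1]]=g;o[:264,g.shape[1]:]=q;cv2.imwrite("pics/g1.png",o)
R,n=padR(9);print(delta(PAD+n*(.05+.0365),R))
E
```

```text
[0.4858 0.1245 0.1833] [ 0.313  -0.1565 -1.7159] 0.05933735210662869
[-4.68 30.08 17.33  1.9  17.23  0.35]
```

View pics/g1.png

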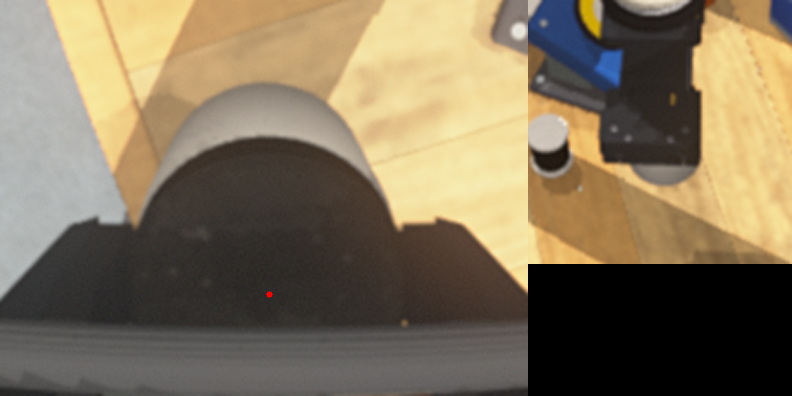

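The lid is between the fingers with the body showing below it. The lid's far edge is at crop pixel (262,137) and the base's far edge at (262,83), which gives the jar's offset along tool x and its height in the grip.

```bash
python3 - <<'E'
from n import *
p=r.get_image("wrist");st=r.observe();R0=np.array(st["eef_rot"]);t=np.array(st["tcp_pos"])
for uv,d,nm in(((262,137),.0435,"lidtop"),((262,83),-.0365,"base")):
    X=at_z(p,np.array(uv)/2.2+(160,150),t[2]+d,True); print(nm,R0.T@(X-t)*1000)
E
```

```text
lidtop [ 32.3826  -1.5829 -43.6648]
base [28.5462 -2.1068 36.3567]
```

>>> {"name": "apply_moves", "arguments": {"targets": [[-4.7,30,17.3,1.9,17.2,0.3,1],[-4.7,30,17.3,1.9,17.2,0.3,1],[-4.7,30,17.3,1.9,17.2,0.3,1],[-4.7,30,17.3,1.9,17.2,0.3,1],[-4.7,30,17.3,1.9,17.2,0.3,1],[-4.7,30,17.3,1.9,17.2,0.3,1],[-4.7,30,17.3,1.9,17.2,0.3,1],[-4.7,30,17.3,1.9,17.2,0.3,1],[-4.7,30,17.3,1.9,17.2,0.3,1],[-4.7,30,17.3,1.9,17.2,0.3,1]]}}

```text
clock: 6.68
tcp_pos: [0.5836, -0.0191, 0.1846]
eef_rot: [[0.852, 0.159, 0.498], [0.138, -0.987, 0.079], [0.504, 0.001, -0.864]]
force: [-0.0, 0.9, -1.3]
opening: 0.0593
gripper_force: 40.0
```

```bash
python3 - <<'E'
from n import *
R,n=padR(9);st=r.observe();print(st["tcp_pos"],st["force"])
for h in(.006,0,-.012):print(h,delta(PAD+n*(h+.0365),R))
S=r.get_image("scene");T=r.get_image("top")
o=[]
for p in(S,T):
    g=p["frame"][:,:,::-1].copy();c=np.int32(proj(p,PAD+n*.04));a=50
    k=4;g=cv2.resize(g[c[1]-a:c[1]+a,c[0]-a:c[0]+a],None,fx=k,fy=k,interpolation=2)
    th=np.linspace(0,2*np.pi,60);u=R[:,0];v=R[:,1];t=np.array(st["tcp_pos"]);z=-np.array(st["eef_rot"])[:,2]
    for cen,rad,nn,col in((PAD,.04,n,(0,255,255)),(t-.0365*z,.031,z,(0,0,255)),(t+.0435*z,.03,z,(0,255,0))):
        q=np.array([proj(p,cen+rad*(np.cos(x)*u+np.sin(x)*v)) for x in th]);cv2.polylines(g,[np.int32((q-c+a)*k)],True,col,1)
    o.append(g)
cv2.imwrite("pics/a1.png",np.hstack(o))
E
```

```text
[ 0.5836 -0.0191  0.1846] [-0.0391  0.9114 -1.3367]
0.006 [-0.03 -0.29  0.17 -0.59  0.11  4.67]
0 [-0.03 -0.29  0.17 -0.6   0.11  5.27]
-0.012 [-0.03 -0.29  0.17 -0.6   0.11  6.47]
```

View pics/a1.png

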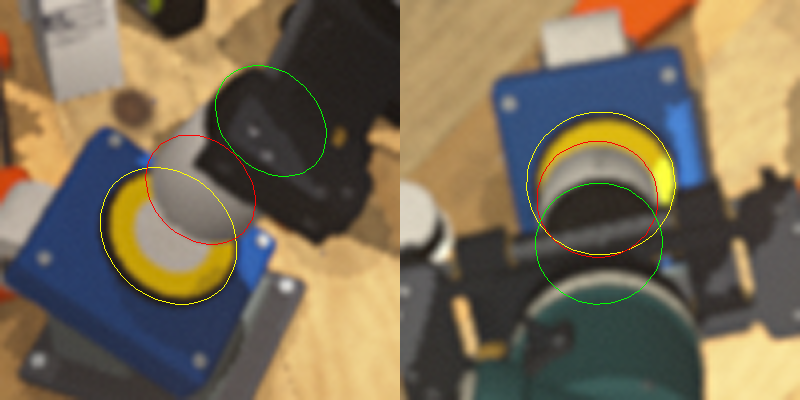

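>>> {"name": "apply_moves", "arguments": {"targets": [[0,0,0,0,0,0,1],[0,0,0,0,0,0,1],[0,0,0,0,0,0,1]]}}

```text
clock: 7.03
tcp_pos: [0.5825, -0.0198, 0.1836]
eef_rot: [[0.853, 0.158, 0.498], [0.136, -0.988, 0.079], [0.504, 0.0, -0.864]]
force: [-0.0, 0.4, -0.8]
opening: 0.0593
gripper_force: 40.0
```

```bash
python3 - <<'E'
from n import *
R,n=padR(9);st=r.observe();print(st["tcp_pos"],st["force"])
for h in(.006,0,-.012):print(h,delta(PAD+n*(h+.0365),R))
E
```

```text
[ 0.5825 -0.0198  0.1836] [-0.0031  0.3739 -0.7879]
0.006 [-0.01 -0.25  0.07 -0.43  0.06  4.64]
0 [-0.01 -0.25  0.07 -0.43  0.06  5.24]
-0.012 [-0.01 -0.25  0.07 -0.44  0.06  6.44]
```

>>> {"name": "apply_moves", "arguments": {"targets": [[0,0,0,-0.4,0.1,1.5,1],[0,0,0,-0.4,0.1,3,1],[0,0,0,-0.4,0.1,4,1],[0,0,0,-0.4,0.1,4.5,1],[0,0,0,-0.4,0.1,4.8,1],[0,0,0,-0.4,0.1,5,1],[0,0,0,-0.4,0.1,5.2,1],[0,0,0,-0.4,0.1,5.2,1],[0,0,0,-0.4,0.1,5.2,1]], "squeeze": 50}}

```text
clock: 7.78
tcp_pos: [0.6052, -0.0175, 0.1372]
eef_rot: [[0.853, 0.157, 0.498], [0.136, -0.988, 0.079], [0.504, 0.001, -0.863]]
force: [-2.4, -0.3, 0.6]
opening: 0.0593
gripper_force: 50.0
```

```bash
cat > k.py <<'E'
from n import *
R,n=padR(9);st=r.observe();R0=np.array(st["eef_rot"])
print("tool force",R0.T@st["force"],"off pad (pad frame mm)",R.T@(st["tcp_pos"]-PAD-n*.0365)*1000,delta(PAD,R)[:3])
E
python3 k.py
```

```text
tool force [-1.8084 -0.0798 -1.7943] off pad (pad frame mm) [ 0.6472  0.6857 -0.9115] [ 0.01 -0.29  0.04]
```

>>> {"name": "apply_moves", "arguments": {"targets": [[0,0,0,0,0,0.2,1],[0,0,0,0,0,0.4,1],[0,0,0,0,0,0.6,1],[0,0,0,0,0,0.8,1],[0,0,0,0,0,0.9,1],[0,0,0,0,0,0.9,1]]}}

```text
clock: 8.28
tcp_pos: [0.6099, -0.0169, 0.1293]
eef_rot: [[0.853, 0.157, 0.498], [0.136, -0.988, 0.078], [0.505, 0.001, -0.863]]
force: [-6.9, 1.0, 6.5]
opening: 0.0588
gripper_force: 50.0
```

```bash
python3 k.py
```

```text
tool force [-2.4561 -2.0128 -8.9471] off pad (pad frame mm) [0.7909 0.8186 8.2704] [ 0.03 -0.3   0.04]
```

>>> {"name": "apply_moves", "arguments": {"targets": [[0,0,0,0,0,0.1,1],[0,0,0,0,0,0.2,1],[0,0,0,0,0,0.3,1],[0,0,0,0,0,0.4,1],[0,0,0,0,0,0.5,1],[0,0,0,0,0,0.5,1],[0,0,0,0,0,0.5,1]]}}

```text
clock: 8.87
tcp_pos: [0.6121, -0.0166, 0.1273]
eef_rot: [[0.852, 0.158, 0.499], [0.137, -0.987, 0.079], [0.505, 0.001, -0.863]]
force: [-24.1, -1.2, 25.0]
opening: 0.059
gripper_force: 50.0
```

```bash
python3 k.py
```

```text
tool force [ -8.0431  -2.6206 -33.6803] off pad (pad frame mm) [ 1.7489  0.8225 11.1459] [ 0.01 -0.35  0.1 ]
```

The axial force is about 34 N, well above the 13 N needed, so the pad is on its stop. I hold it there for over 2 s.

>>> {"name": "apply_moves", "arguments": {"targets": [[0,0,0,0,0,-0.1,1],[0,0,0,0,0,-0.1,1],[0,0,0,0,0,-0.1,1],[0,0,0,0,0,-0.1,1],[0,0,0,0,0,-0.1,1],[0,0,0,0,0,-0.1,1],[0,0,0,0,0,-0.1,1],[0,0,0,0,0,-0.1,1],[0,0,0,0,0,-0.1,1],[0,0,0,0,0,-0.1,1],[0,0,0,0,0,-0.1,1],[0,0,0,0,0,-0.1,1],[0,0,0,0,0,-0.1,1],[0,0,0,0,0,-0.1,1],[0,0,0,0,0,-0.1,1],[0,0,0,0,0,-0.1,1],[0,0,0,0,0,-0.1,1]]}}

```text
clock: 10.28
tcp_pos: [0.6117, -0.0166, 0.1273]
eef_rot: [[0.852, 0.157, 0.499], [0.136, -0.988, 0.079], [0.505, 0.001, -0.863]]
force: [-17.0, -1.3, 16.2]
opening: 0.0591
gripper_force: 50.0
```

```bash
python3 k.py
```

```text
tool force [ -6.4397  -1.4201 -22.563 ] off pad (pad frame mm) [ 1.383   0.8429 10.9683] [ 0.02 -0.34  0.08]
```

>>> {"name": "apply_moves", "arguments": {"targets": [[0,0,0,0,0,0,1],[0,0,0,0,0,0,1],[0,0,0,0,0,0,1],[0,0,0,0,0,0,1],[0,0,0,0,0,0,1],[0,0,0,0,0,0,1],[0,0,0,0,0,0,1],[0,0,0,0,0,0,1],[0,0,0,0,0,0,1],[0,0,0,0,0,0,1]]}}

```text
clock: 11.12
tcp_pos: [0.6117, -0.0166, 0.1274]
eef_rot: [[0.852, 0.157, 0.499], [0.136, -0.988, 0.079], [0.505, 0.001, -0.863]]
force: [-17.4, -1.0, 16.5]
opening: 0.059
gripper_force: 50.0
```

Held for about 2.2 s at 22 N. Now I lift off along the axis.

>>> {"name": "apply_moves", "arguments": {"targets": [[0,0,0,0,0,-0.5,1],[0,0,0,0,0,-1,1],[0,0,0,0,0,-1.5,1],[0,0,0,0,0,-2.5,1],[0,0,0,0,0,-5,1],[0,0,0,0,0,-12,1],[0,0,0,0,0,-12,1],[0,0,0,0,0,-12,1],[0,0,0,0,0,-12,1]]}}

```text
clock: 11.87
tcp_pos: [0.5526, -0.0265, 0.2316]
eef_rot: [[0.851, 0.156, 0.502], [0.136, -0.988, 0.077], [0.508, 0.002, -0.861]]
force: [-0.3, -0.1, -2.3]
opening: 0.0591
gripper_force: 50.0
```

```bash
python3 - <<'E'
from n import *
y=-np.array([np.sin(np.radians(10)),np.cos(np.radians(10)),0]);z=np.array([0,0,-1.]);R=np.c_[np.cross(y,z),y,z]
st=r.observe();print(st["tcp_pos"],delta((.609,-.284,.2),R))
p=r.get_image("scene");q=r.get_image("top")
c=proj(p,PAD).astype(int);d=proj(q,(.609,-.284,.046)).astype(int);f=q["frame"][:,:,::-1].copy()
cv2.imwrite("pics/b1.png",np.hstack([cv2.resize(p["frame"][c[1]-60:c[1]+40,c[0]-50:c[0]+50,::-1],(400,400)),cv2.resize(f[d[1]-50:d[1]+50,d[0]-50:d[0]+50],(400,400))]))
E
```

```text
[ 0.5526 -0.0265  0.2316] [ -4.92 -30.26  18.57  -0.3   26.31   3.56]
```

View pics/b1.png

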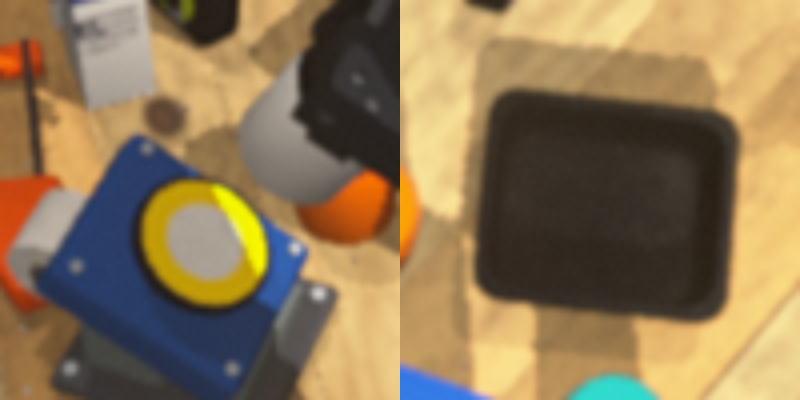

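The pad has sprung back and the jar is still held straight in the gripper. The tray is clear, spanning about (478–738, 90–320) in the right half. Next I turn the jar upright above it.

>>> {"name": "apply_moves", "arguments": {"targets": [[-4.9,-30.3,18.6,-0.4,26.5,3.6,1],[-4.9,-30.3,18.6,-0.4,26.5,3.6,1],[-4.9,-30.3,18.6,-0.4,26.5,3.6,1],[-4.9,-30.3,18.6,-0.4,26.5,3.6,1],[-4.9,-30.3,18.6,-0.4,26.5,3.6,1],[-4.9,-30.3,18.6,-0.4,26.5,3.6,1],[-4.9,-30.3,18.6,-0.4,26.5,3.6,1],[-4.9,-30.3,18.6,-0.4,26.5,3.6,1],[-4.9,-30.3,18.6,-0.4,26.5,3.6,1],[-4.9,-30.3,18.6,-0.4,26.5,3.6,1],[-4.9,-30.3,18.6,-0.4,26.5,3.6,1],[-4.9,-30.3,18.6,-0.4,26.5,3.6,1],[-4.9,-30.3,18.6,-0.4,26.5,3.6,1],[-4.9,-30.3,18.6,-0.4,26.5,3.6,1],[-4.9,-30.3,18.6,-0.4,26.5,3.6,1]]}}

```text
clock: 13.22
tcp_pos: [0.6079, -0.2848, 0.1967]
eef_rot: [[0.985, -0.173, -0.005], [-0.173, -0.985, 0.001], [-0.005, -0.0, -1.0]]
force: [0.6, 0.4, -1.8]
opening: 0.0587
gripper_force: 50.0
```

```bash
cat > t.py <<'E'
from n import *
y=-np.array([np.sin(np.radians(10)),np.cos(np.radians(10)),0]);z=np.array([0,0,-1.]);R=np.c_[np.cross(y,z),y,z]
st=r.observe();print(st["tcp_pos"],st["force"]);print(delta((.608,-.286,.2),R),delta((.608,-.286,.0385),R))
E
python3 t.py; python3 - <<'E'
from n import *
p=r.get_image("wrist")
for m in r.mark_of("tray_floor",p):print(m,at_z(p,m["at"],.002,True))
E
```

```text
[ 0.6079 -0.2848  0.1967] [ 0.636   0.4007 -1.7962]
[-0.03  0.28  0.06  0.03  0.12 -0.33] [-0.03  0.28  0.06  0.11  0.13 15.82]
{'at': [279.8, 187.4], 'confidence': 0.96} [ 0.6081 -0.2826  0.002 ]
```

Upright and centred. I lower the jar to about 4 mm above the floor, then go down slowly.

>>> {"name": "apply_moves", "arguments": {"targets": [[0,0.3,0,0.1,0.1,3,1],[0,0.3,0,0.1,0.1,6,1],[0,0.3,0,0.1,0.1,9,1],[0,0.3,0,0.1,0.1,12,1],[0,0.3,0,0.1,0.1,13.5,1],[0,0.3,0,0.1,0.1,14.5,1],[0,0.3,0,0.1,0.1,15,1],[0,0.3,0,0.1,0.1,15.3,1],[0,0.3,0,0.1,0.1,15.3,1],[0,0.3,0,0.1,0.1,15.3,1]]}}

```text
clock: 14.15
tcp_pos: [0.6089, -0.2869, 0.0445]
eef_rot: [[0.985, -0.173, 0.002], [-0.173, -0.985, -0.0], [0.002, 0.0, -1.0]]
force: [0.4, -0.2, -2.0]
opening: 0.0591
gripper_force: 50.0
```

```bash
python3 t.py
```

```text
[ 0.6089 -0.2869  0.0445] [ 0.4123 -0.1944 -1.9847]
[  0.    -0.11   0.01  -0.08  -0.07 -15.55] [ 0.   -0.11  0.01 -0.11 -0.07  0.6 ]
```

>>> {"name": "apply_moves", "arguments": {"targets": [[0,0,0,0,0,0.15,1],[0,0,0,0,0,0.3,1],[0,0,0,0,0,0.4,1],[0,0,0,0,0,0.5,1],[0,0,0,0,0,0.6,1],[0,0,0,0,0,0.6,1],[0,0,0,0,0,0.6,1]]}}

```text
clock: 14.73
tcp_pos: [0.6088, -0.2866, 0.0396]
eef_rot: [[0.985, -0.173, 0.001], [-0.173, -0.985, -0.0], [0.001, -0.0, -1.0]]
force: [-2.9, 1.9, 9.4]
opening: 0.0591
gripper_force: 50.0
```

The base is on the tray floor. I open the fingers part way, then retreat straight up.

>>> {"name": "apply_moves", "arguments": {"targets": [[0,0,0,0,0,-0.05,1],[0,0,0,0,0,-0.05,0.5],[0,0,0,0,0,-0.05,-0.64],[0,0,0,0,0,-0.05,-0.64],[0,0,0,0,0,-0.05,-0.64],[0,0,0,0,0,-0.05,-0.64],[0,0,0,0,0,-0.05,-0.64],[0,0,0,0,0,-0.05,-0.64]]}}

```text
clock: 15.4
tcp_pos: [0.6076, -0.2862, 0.0371]
eef_rot: [[0.985, -0.173, -0.001], [-0.173, -0.985, 0.001], [-0.001, -0.001, -1.0]]
force: [-0.2, 0.4, -0.1]
opening: 0.0722
gripper_force: 0.0
```

>>> {"name": "apply_moves", "arguments": {"targets": [[0,0,0,0,0,-1,-0.64],[0,0,0,0,0,-2.5,-0.64],[0,0,0,0,0,-5,-0.64],[0,0,0,0,0,-8,-0.64],[0,0,0,0,0,-12,-0.64],[0,0,0,0,0,-20,-0.64],[0,0,0,0,0,-20,-0.64],[0,0,0,0,0,-20,-0.64],[0,0,0,0,0,-20,-0.64],[0,0,0,0,0,-20,-0.64]]}}

```text
clock: 16.23
tcp_pos: [0.6079, -0.2864, 0.2387]
eef_rot: [[0.985, -0.173, 0.001], [-0.173, -0.985, 0.0], [0.001, -0.0, -1.0]]
force: [0.5, 0.0, 0.1]
opening: 0.0724
gripper_force: 0.0
```

```bash
python3 - <<'E'
from n import *
w=r.get_image("wrist");s=r.get_image("scene")
cv2.imwrite("pics/f1.png",np.hstack([cv2.resize(w["frame"][:,:,::-1],(400,300)),cv2.resize(s["frame"][100:340,150:390,::-1],(300,300))]))
print(r.observe()["tcp_pos"],r.observe()["force"],[(m["at"],m["confidence"],at_z(w,m["at"],.002,True)) for m in r.mark_of("jar",w)])
E
```

```text
[ 0.6067 -0.2858  0.2356] [ 0.5344  1.4534 -0.7566] [([277.9, 184.0], 0.9, array([ 0.6068, -0.2814,  0.002 ])), ([175.3, 201.8], 0.77, array([ 0.6082, -0.1422,  0.002 ])), ([286.5, 276.2], 0.63, array([ 0.478 , -0.2707,  0.002 ]))]
```

View pics/f1.png

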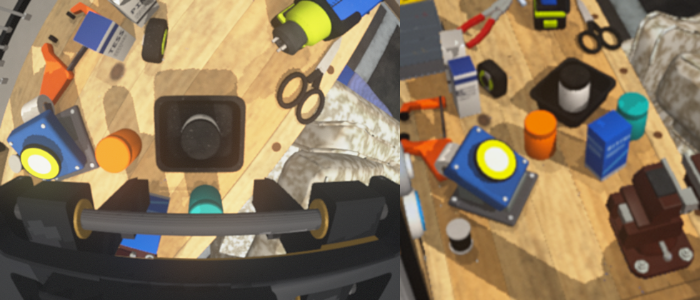

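The jar stands upright in the middle of the tray, at (200,137) left and (575,85) right. The ring is now bright yellow, and the carton, spool and look-alikes haven't moved, so I hand in the job.

```bash
python3 -c "
from cell import r
print(r.job_done())"
```

```text
the job is handed in; nothing more can be done
None
```

The job is handed in, though no verdict came back: I pressed the jar onto the pad and held it at 22 N or more for about 2 s, then set it down upright in the middle of the tray and released it, with the carton and spool left where they stood.

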